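# Fork a freshly varnished ring onto the drying post

## Robot

A 6-joint arm with a two-finger parallel gripper is mounted at the origin on the work surface. World frame = base frame: x ahead of the robot, y to its left, z up, the work surface at z = 0. Lengths are in mm, angles in rad, forces in N, time in s.
With the tool pointing down it reaches from about 275 to 750 mm from the base axis. Payload 10.2 kg.
Tool frame: the origin (TCP) lies at the very end of the fingers, on their centre line; the grasp point (between the pads) lies 19 mm behind it; z points along the fingers, y is the line along which they close (so a half turn about z gives the same grasp; the last joint's range is limited). The gripper opens to 85 mm and grips with 20 to 120 N. Pads are 22 mm wide; open, the fingers measure 114 mm over their backs; the gripper's body (76 mm by 85 mm) begins 54 mm behind the grasp point. The pads swing forward as they close: fully open they stand 13 mm farther back than shut.
Start: joints at [-1.531, 0.313, 1.498, -0, 1.331, -0.223], TCP at [136.374, -506.985, 231.294] pointing down, gripper open.
Joint ranges: [-2.94, 2.94], [-0.97, 2.17], [0.19, 2.56], [-1.23, 4.37], [0.02, 3.11], [-2.88, 2.88]. Speed limits (rad/s): [2.39, 2.39, 3.01, 3.14, 3.14, 3.14].

## Interface

Orientations are given as a unit quaternion [w, x, y, z].
In Python, from rig import ctrl gives the robot as it stands.
- The arm moves only by the shell command python3 -m inch 'ROWS' [OPENING] [FORCE]. ROWS is text: rows parted by semicolons, each of 6 numbers parted by spaces: the shift along the tool's x, y, z in mm, then the turn, a rotation vector about the tool's x, y, z in units of 6 degrees (1.0 is 6 degrees). A call has exactly 10 rows; each row shifts and turns the commanded pose from where the row before left it, along the tool's axes as they then stand; what a row does not reach is not made up. A row lasts 1/12 s, in which the tool goes at most 41.7 mm and 7.16 degrees, less where a joint would pass 70% of its speed; a pose out of reach is approached as far as the arm can. A call with a gripper value outside its range is refused whole. OPENING is the opening, from 0 (shut) to 1 (fully open), set as the call begins (- or left out, the last holds). The fingers move at their own pace and stop on an object; FORCE is the grip in N (left out, the last holds). Time passes only in rows, so rows that do not move let the fingers close, or fill a call up. It gives the time, the measured TCP pose, the force, the opening and the grip force at its end, in the units of the state.
- ctrl.sense(): the state, without advancing time (a new reading comes with each control period).
- ctrl.capture(name): name is "side" or "top"; returns a dict with "image" (420x560x3 uint8, red, green, blue), "intrinsics" (3x3 intrinsics, pixels), "rvec" (rotation vector, rad) and "tvec" (3), from world to camera coordinates, as OpenCV has them. Camera axes: x right, y down, z forward; pixel columns grow to the right and rows downward; lengths in mm; the calibration is good to about 2 mm. A picture is of the moment at which its call begins. There is no depth.
- ctrl.finish_job(): hands the job in; it is judged then, once.
The state is a dict: "time_s": time; "joints": joint angles; "dq": joint speeds; "tau": joint torques, N m; "eef_pos": TCP position; "ee_rot": TCP orientation; "force": force on the tool from outside, world axes, zero at the start; "wrist_torque": the same for the moment, N m; "grip_width": opening from 0.0 (shut) to 1.0 (fully open); "grip_force": force on a finger pad.
Only numpy, scipy, OpenCV 4.12 (cv2) and the standard library are available. Lean on these libraries where they do the work, as an engineer would, in place of code of your own. Each camera call takes 0.05 s, during which the arm holds its last target. There are 200 camera calls.

## Task

The wooden ring in the wire-topped drying rack is freshly varnished, so do not touch it by hand: draw the lifting fork out from under the low shelf by its neck, lay it flat on the bench clear of that shelf and let go, then take it again near the end of its handle, slide it under the ring and bring the ring out on it. Lower the ring over the upright drying post until it rests level on the collar, draw the fork out from under it and lay the fork flat on the bench. Never drop or tip the ring, and leave the solid disc, the glue bottle, the jar and the tin where they are.

Things in the scene. Friction and masses are not known exactly. Their poses are not given: they have to be found in the camera images.
- fork: Steel lifting fork, cranked dark-wood handle, 280 mm long, 180 g, lies level on the bench. Origin: underside, centre line, root of the slot; +x to the tine tips, z up. Two tines x 0 to 90, 4 thick, from 22 to 34 either side of the centre line (slot 44, overall 68 wide); cross plate x -20 to 0. Handle bar x -45 to -190, 16 wide (y), z 28 to 52. Foot under it at x -180, 10 thick.
- fork_neck (a point): Point on the fork's handle just behind the neck, x -60 mm, z 40 in the fork's frame. At the start the handle behind about x -90 is under the low shelf, so it can be taken from above only here.
- fork_end (a point): Centre of the rear end face of the fork's handle, x -190 mm, z 40 in the fork's frame. A grip 30 to 50 mm ahead of it leaves room to work under the rack's wires.
- riser: Fixed low grey shelf, open in front (-x side). Origin on the bench under the middle of its front edge; board x 0 to 160 mm, y -110 to 110, underside 64 and top 76 above the bench; side panels 12 thick at both ends. The fork's handle lies under it; a tin stands on it.
- rack: Fixed drying rack, two bays side by side, open at its -x side. Origin on the bench between the bay centres, which are at y -51 and +51 mm, x 0. Aluminium rails along x (x -55 to 60), 12 high, carry the pieces; in each bay the gap between rails is 78 wide (39 either side of the bay's centre line), bare bench between. Cross bar 12 high at the back, x 60 to 72.
- rack_mouth (a point): Middle of the front wire of the rack's wire top: x -138 mm, z 108 in the rack's frame. The top is a grid of 6 thick wires, x -138 to 66, y -115 to 115, on corner posts 10 square, with side bars 10 high at y -115 and 115. The gripper's body does not fit below the wires, so the fork must be held well back.
- ring: Dark wooden ring, 94 outside, 26 bore, 10 thick, 45 g, lying flat across the rails of one bay of the rack (either bay), its underside 12 above the bench. Origin at the centre of its underside, z up.
- disc: Solid wooden disc without a hole, 94 diameter, 10 thick, same dark wood, in the other bay. Leave alone. Origin at the centre of its underside.
- post: Fixed upright steel drying post. Origin on the bench on its axis. Foot 80 diameter, 10 high; collar 35 diameter from 10 to 34 high; shaft 18 diameter from 34 to 85 high, its last 9 tapering to 8 diameter.
- post_seat (a point): Centre of the top face of the post's collar, 34 above the bench, where the ring's underside comes to rest.
- glue: White bottle, 56 diameter, 130 high, standing on the bench. Leave alone. Origin at the centre of its underside.
- jar: Small jar with a steel lid, 60 diameter, 85 high, standing on the bench. Leave alone. Origin at the centre of its underside.
- tin: Steel tin, 68 diameter, 80 high, standing on the low shelf. Leave alone. Origin at the centre of its underside.
There are look-alikes about, which are no part of the job. Leave any orange or turquoise look-alike of the ring alone.

How it is judged (in metres and radians):
On the way, in this order (a step that is already met when the one before it is completed fails the run):
1. the fork has been drawn clear of the low shelf and lies flat on the bench, let go (x of fork_end in the frame of riser below -0.005 m and height (world z) of fork below 0.008 m and angle between fork's own z axis and vertical below 0.08 rad and contact force between the fingers and fork below 0.1 N and linear speed of fork below 0.02 m/s), for 0.2 s.
2. the ring is carried out of the rack on the fork (contact force between fork and ring above 0.1 N and height (world z) of ring above 0.016 m and x of ring in the frame of rack below -0.14 m and contact force between ring and rack below 0.02 N), for 0.2 s.
At the end, for the whole second after the job is handed in: The ring is over the post, its underside within 3 mm of the collar's top, its centre within 8 mm of the post's axis and within 0.06 rad of level, at rest; the fork is off the ring, lies flat on the bench (origin below 8 mm, within 0.08 rad of level), at rest and let go (horizontal distance between ring and post_seat below 0.008 m and z of ring in the frame of post_seat below 0.003 m and angle between ring's own z axis and vertical below 0.06 rad and linear speed of each of ring, fork below 0.02 m/s and contact force between fork and ring below 0.02 N and height (world z) of fork below 0.008 m and angle between fork's own z axis and vertical below 0.08 rad and contact force between the fingers and fork below 0.1 N); the robot touches nothing.
It fails at once if the robot touches the ring (contact force between any of the fingers, the arm and ring above 0.3 N).
It fails at once if the ring drops to the bench or is tipped more than 0.5 rad (height (world z) of ring below 0.007 m or angle between ring's own z axis and vertical above 0.5 rad).
It fails at once if the ring is dropped or flung (faster than 0.8 m/s) (linear speed of ring above 0.8 m/s).
It fails at once if the disc, glue bottle, jar or tin is moved more than 20 mm (distance of any of disc, glue, jar, tin from where it was at the start of the episode above 0.02 m).
It also fails if it takes over 72 s, if anything falls off the work surface, if the arm or the gripper's body presses on something with over 40 N, if the wrist force passes 120 N, or if a joint passes its speed limit or range.

## Working session

There is one attempt and no reset: what is moved stays moved. The work goes in short steps, Python scripts to look and compute and a shell command to move; the robot and the scene stay as the last step left them, time stands still between calls to the robot, and variables do not carry over. Pictures are saved under pics/ and viewed, at most 10 in all, crops included, and the job is handed in when it is done.

```bash
ls; mkdir -p pics
python3 - <<'E'
from rig import ctrl
import cv2,numpy as np
for n in("side","top"):
    c=ctrl.capture(n); cv2.imwrite(f"pics/{n}0.png",c["image"][:,:,::-1]); print(n,c["intrinsics"],c["rvec"],c["tvec"], -cv2.Rodrigues(np.array(c["rvec"]))[0].T@np.array(c["tvec"]))
print(ctrl.sense())
E
```

```text
pics
side [[381.3786508    0.         275.58012197]
 [  0.         381.3786508  214.3067116 ]
 [  0.           0.           1.        ]] [ 0.06481059 -2.69465635  1.53069222] [ 503.26571369   36.7688198  1092.77151081] [440.65971932 946.71537086 598.60414119]
top [[500.65333897   0.         279.69164409]
 [  0.         500.65333897 219.52027911]
 [  0.           0.           1.        ]] [ 2.16557523 -2.20663245  0.10178274] [  83.71781945  522.69379994 1351.20198941] [ 413.90126864   92.00842639 1387.87048649]
{'time_s': 0.1, 'joints': array([-1.53139235e+00,  3.13387681e-01,  1.49831711e+00, -3.26853683e-06,
        1.33098529e+00, -2.23395683e-01]), 'dq': array([-0.00021018, -0.00318621, -0.00210606, -0.00104575, -0.00116507,
       -0.00029489]), 'tau': array([ 3.72874812e-03, -4.12895072e+01, -2.60142320e+01, -2.21240443e-04,
        3.02762986e-03, -1.39834862e-05]), 'eef_pos': array([ 136.36833702, -506.76260907,  230.81211883]), 'ee_rot': array([-5.46539748e-04,  9.91379257e-01,  1.31022398e-01,  4.88276875e-05]), 'force': array([-0.3610617 ,  0.40065625, -0.37728001]), 'wrist_torque': array([-0.01478856,  0.01242316, -0.01392734]), 'grip_force': 0.0, 'grip_width': 0.998549199916892}
```

View pics/side0.png

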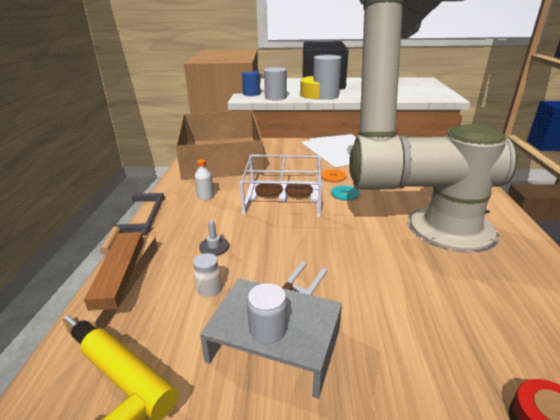

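View pics/top0.png

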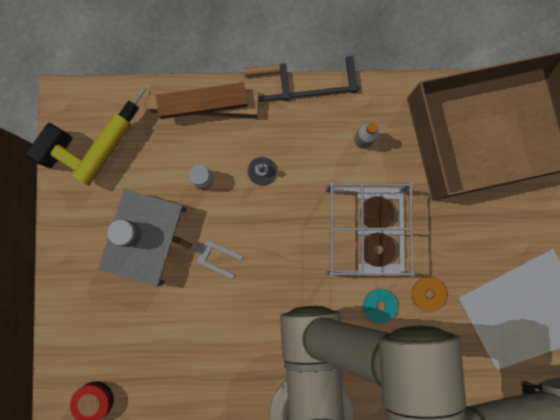

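Top: the riser is at about (142,237), the fork's tines run from (203,253) to (240,265), and the post is at (262,170). The jar is at (201,177), the glue at (367,133) and the tin at (123,233). The rack is at (372,230). Ring candidates are dark (379,250), dark (380,212), turquoise (381,306) and orange (430,294). The dark one at (379,250) seems to have a hole, so I'll check it in an enlarged crop.

Run:
```python
import cv2,numpy as np
t=cv2.imread("pics/top0.png")
a=cv2.resize(t[175:285,320:425],None,fx=5,fy=5,interpolation=cv2.INTER_CUBIC)[:, :400*2]
b=cv2.resize(t[150:290,95:285],None,fx=4,fy=4,interpolation=cv2.INTER_CUBIC)
cv2.imwrite("pics/c_rack.png",a); cv2.imwrite("pics/c_fork.png",b)
```

```text
(no output)
```

View pics/c_rack.png

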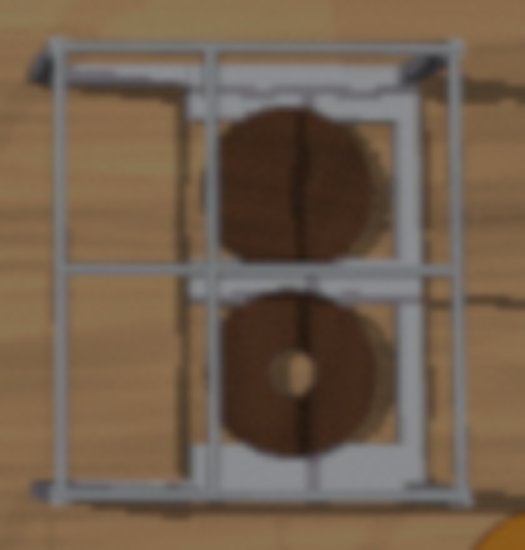

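View pics/c_fork.png

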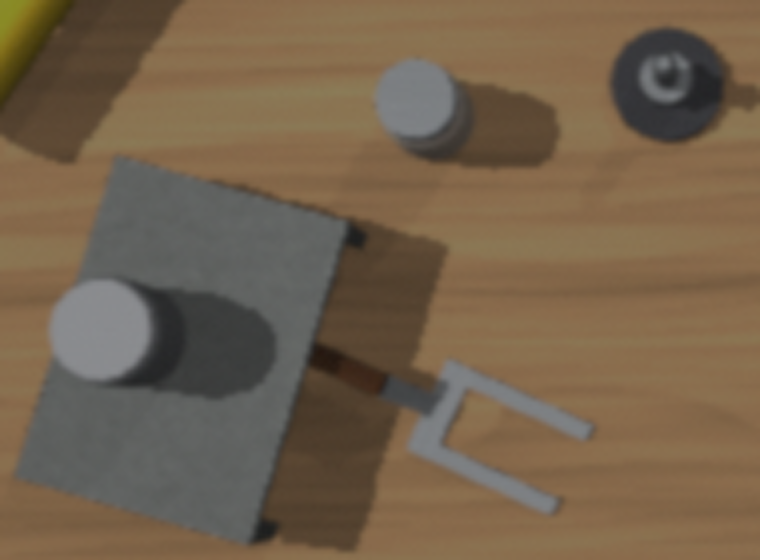

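The ring is the dark piece with a bore, at crop (292,373), in the bay nearer the robot. The other dark piece has no hole, so it is the disc. The orange and turquoise rings are decoys. The rack opens to the left (world +y). Now to turn these pixels into positions.

```bash
cat > h.py <<'E'
import cv2,numpy as np
from rig import ctrl
def cam(c):
    return np.array(c["intrinsics"]),cv2.Rodrigues(np.array(c["rvec"]))[0],np.array(c["tvec"]).reshape(3)
def w(c,uv,z):
    K,R,t=cam(c); o=-R.T@t; d=R.T@np.linalg.inv(K)@np.array([uv[0],uv[1],1.])
    return (o+d*(z-o[2])/d[2])[:2]
def proj(c,P):
    return cv2.projectPoints(np.float64(P).reshape(-1,3),np.array(c["rvec"]),np.array(c["tvec"]),np.array(c["intrinsics"]),None)[0].reshape(-1,2)
def frame(o,yaw,p): # local->world
    p=np.atleast_2d(np.float64(p)); c,s=np.cos(yaw),np.sin(yaw)
    return np.c_[o[0]+c*p[:,0]-s*p[:,1],o[1]+s*p[:,0]+c*p[:,1],p[:,2]]
E
python3 - <<'E'
from h import *
c=ctrl.capture("top")
np.set_printoptions(precision=1,suppress=True)
A=lambda x,y:((x+.5)/5-.5+320,(y+.5)/5-.5+175)
B=lambda x,y:((x+.5)/4-.5+95,(y+.5)/4-.5+150)
rk=[w(c,A(*p),109) for p in[(60,48),(458,45),(62,495),(462,495)]]; print("rack",rk)
for n,p,z in[("ring",(292,373),22),("disc",(292,188),22)]: print(n,w(c,A(*p),z))
rs=[w(c,B(*p),76) for p in[(118,156),(350,225),(250,545),(15,475)]]; print("riser",rs)
fk=[w(c,B(*p),4) for p in[(590,431),(553,507),(445,362),(412,450)]]; print("fork",fk)
m=(fk[0]+fk[1])/2;r=(fk[2]+fk[3])/2;print(m,r,np.degrees(np.arctan2(*(m-r)[::-1])))
print("handle", w(c,B(312,355),52),w(c,B(384,386),52))
print("post foot",w(c,B(668,85),10))
print("jar",w(c,B(415,98),85),"tin",w(c,B(103,331),156),"glue",w(c,(372,128),130))
E
```

```text
rack [array([606. , -60.7]), array([ 604. , -266.8]), array([376.6, -55.3]), array([ 372.6, -259.4])]
ring [ 437.9 -192.9]
disc [ 539.3 -196.5]
riser [array([608.8, 482.6]), array([560.4, 330.4]), array([352.9, 395.8]), array([401., 548.])]
fork [array([422.8, 179.1]), array([371.3, 205.2]), array([472.2, 278.4]), array([412.2, 301.5])]
[397.1 192.2] [442.2 290. ] -114.75836374794817
handle [476.5 360.3] [455.  312.6]
post foot [661.7 121.4]
jar [642.4 285.9] tin [488.8 467.3] glue [ 746.4 -165.9]
```

```bash
cat > go.py <<'E'
# python3 go.py x y z yawdeg : tool-frame shift (after turning) and turn needed, plus state
import sys; from h import *
from scipy.spatial.transform import Rotation as Ro
s=ctrl.sense(); q=s["ee_rot"]; R=Ro.from_quat([q[1],q[2],q[3],q[0]]); p=np.array(s["eef_pos"])
yaw=np.degrees(np.arctan2(*R.as_matrix()[[1,0],0]))
print("t %.1f pos"%s["time_s"],p.round(1),"yaw %.2f tilt %.2f,%.2f"%(yaw,*np.degrees(R.as_matrix()[:2,2])),"j",np.round(s["joints"],2),"F",np.round(s["force"],1),"grip %.3f %.1f"%(s["grip_width"],s["grip_force"]))
if len(sys.argv)>1:
    x,y,z,a=map(float,sys.argv[1:5]); Rd=Ro.from_euler("z",a,degrees=True)*Ro.from_euler("x",180,degrees=True)
    print("shift at new yaw",(Rd.inv().apply(np.array([x,y,z])-p)).round(1),"at cur",R.inv().apply(np.array([x,y,z])-p).round(1),"turn units",(np.degrees((R.inv()*Rd).as_rotvec())/6).round(3))
E
python3 -m inch '0 0 0 0 0 -1;0 0 0 0 0 -1;0 0 0 0 0 -1;0 0 0 0 0 -1;0 0 0 0 0 -1;0 0 0 0 0 -1;0 0 0 0 0 -1;0 0 0 0 0 -1;0 0 0 0 0 -0.38;0 0 0 0 0 0' 1
python3 go.py 459.4 327.5 21 65.3
```

```text
time_s: 0.98
eef_pos: [136.4, -506.9, 231.1]
ee_rot: [-0.0, 0.841, 0.54, 0.0]
force: [0.3, -0.4, 0.3]
grip_width: 0.998
grip_force: 0.0
t 1.0 pos [ 136.4 -506.9  231.1] yaw 65.42 tilt -0.00,0.03 j [-1.53  0.31  1.5   0.    1.33 -1.1 ] F [ 0.3 -0.4  0.3] grip 0.998 0.0
shift at new yaw [893.  -55.2 210.1] at cur [893.  -53.3 210.5] turn units [-0.002 -0.005  0.02 ]
```

```bash
r='29.7 -1.8 0 0 0 0'
python3 -m inch '25 -1.8 0 0 0 0;29 -1.8 0 0 0 0;29 -1.8 0 0 0 0;29 -1.8 0 0 0 0;29 -1.8 0 0 0 0;29 -1.8 0 0 0 0;29 -1.8 0 0 0 0;29 -1.8 0 0 0 0;29 -1.8 0 0 0 0;29 -1.8 0 0 0 0' >/dev/null
python3 -m inch '29 -1.8 0 0 0 0;29 -1.8 0 0 0 0;29 -1.8 0 0 0 0;29 -1.8 0 0 0 0;29 -1.8 0 0 0 0;29 -1.8 0 0 0 0;29 -1.8 0 0 0 0;29 -1.8 0 0 0 0;29 -1.8 0 0 0 0;29 -1.8 0 0 0 0' >/dev/null
python3 -m inch '32 -1.8 5 0 0 0;32 -1.8 10 0 0 0;32 -1.8 10 0 0 0;32 -1.8 10 0 0 0;32 -1.8 10 0 0 0;32 -1.8 10 0 0 0;32 -1.8 10 0 0 0;32 -1.8 10 0 0 0;32 -1.8 10 0 0 0;22 -1.8 10 0 0 0' >/dev/null
python3 go.py 459.4 327.5 21 65.3
```

```text
t 3.5 pos [457.4 323.  135.4] yaw 65.29 tilt -0.00,0.02 j [0.41 0.48 1.52 0.   1.14 0.84] F [ 0.7 -0.8 -0.2] grip 1.000 0.0
shift at new yaw [  4.9  -0.  114.4] at cur [  4.9  -0.  114.4] turn units [-0.001 -0.002 -0.002]
```

```bash
python3 -m inch '1 0 15 0 0 0;1 0 15 0 0 0;1 0 15 0 0 0;1 0 15 0 0 0;1 0 15 0 0 0;0 0 15 0 0 0;0 0 10 0 0 0;0 0 8 0 0 0;0 0 6 0 0 0;0 0 0 0 0 0' >/dev/null
python3 go.py
python3 -m inch '0 0 0 0 0 0;0 0 0 0 0 0;0 0 0 0 0 0;0 0 0 0 0 0;0 0 0 0 0 0;0 0 0 0 0 0;0 0 0 0 0 0;0 0 0 0 0 0;0 0 0 0 0 0;0 0 0 0 0 0' 0 60
python3 go.py
```

```text
t 4.3 pos [458.7 325.1  21.4] yaw 65.31 tilt -0.08,-0.03 j [ 0.41  0.64  1.6  -0.    0.91  0.84] F [ 0.4  0.2 -0.5] grip 1.001 0.0
time_s: 5.15
eef_pos: [459.3, 325.4, 22.6]
ee_rot: [0.0, 0.842, 0.54, 0.0]
force: [-0.2, -0.5, 4.7]
grip_width: 0.177
grip_force: 59.1
t 5.2 pos [459.3 325.4  22.6] yaw 65.34 tilt 0.03,0.01 j [ 0.41  0.64  1.6  -0.    0.91  0.84] F [-0.2 -0.5  4.7] grip 0.177 59.1
```

```bash
python3 -m inch '0 0 -1 0 0 0;0 0 -2 0 0 0;-6 0 -1 0 0 0;-10 0 0 0 0 0;-14 0 0 0 0 0;-18 0 0 0 0 0;-20 0 0 0 0 0;-20 0 0 0 0 0;-20 0 0 0 0 0;-20 0 0 0 0 0' >/dev/null
python3 go.py
python3 -m inch '-16 0 0 0 0 0;-8 0 0 0 0 0;-3 0 0 0 0 0;0 0 0 0 0 0;0 0 1 0 0 0;0 0 1 0 0 0;0 0 1 0 0 0;0 0 0.6 0 0 0;0 0 0 0 0 0;0 0 0 0 0 0' >/dev/null
python3 - <<'E'
from h import *
c=ctrl.capture("top");cv2.imwrite("pics/t1.png",cv2.resize(c["image"][150:290,95:285,::-1],None,fx=4,fy=4,interpolation=cv2.INTER_CUBIC))
E
python3 go.py
```

```text
t 6.0 pos [404.7 207.9  26.2] yaw 65.34 tilt -0.02,-0.01 j [ 0.22  0.46  1.92 -0.    0.76  0.65] F [ 0.8 -1.  -0.4] grip 0.174 58.3
t 6.9 pos [394.5 184.5  22.7] yaw 65.34 tilt 0.01,0.00 j [0.17 0.43 1.98 0.   0.73 0.6 ] F [-0.1  0.8 -1.3] grip 0.177 58.4
```

View pics/t1.png

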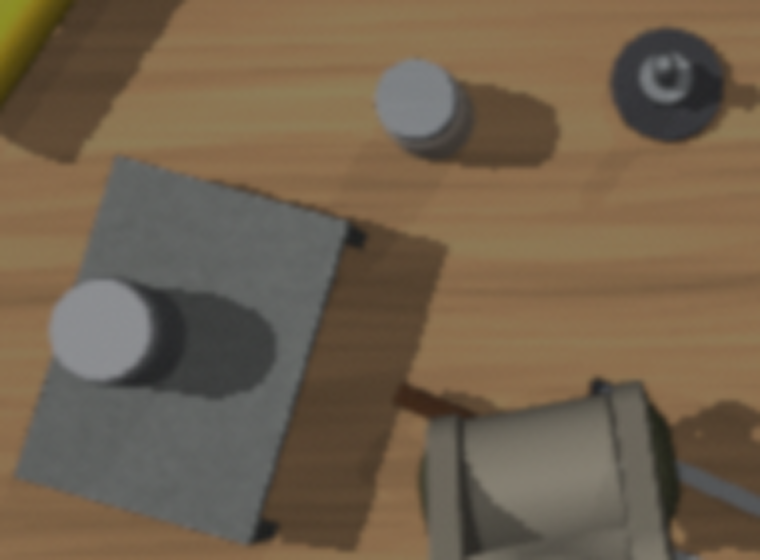

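The handle's rear end is at crop (400,395), well clear of the shelf edge at about (300,385). Next: let go, rise, move back along the handle and regrip.

```bash
python3 -m inch '0 0 0 0 0 0;0 0 0 0 0 0;0 0 0 0 0 0;0 0 0 0 0 0;0 0 0 0 0 0;0 0 -6 0 0 0;0 0 -12 0 0 0;0 0 -16 0 0 0;0 0 -16 0 0 0;0 0 -16 0 0 0' 1 >/dev/null
python3 -m inch '10 0 0 0 0 0;14 0 0 0 0 0;16 0 0 0 0 0;16 0 0 0 0 0;14 0 0 0 0 0;10 0 0 0 0 0;6 0 0 0 0 0;4 0 0 0 0 0;0 0 0 0 0 0;0 0 0 0 0 0' >/dev/null
python3 - <<'E'
from h import *
c=ctrl.capture("top");cv2.imwrite("pics/t2.png",cv2.resize(c["image"][200:300,165:315,::-1],None,fx=5,fy=5,interpolation=cv2.INTER_CUBIC))
B=lambda x,y:((x+.5)/4-.5+95,(y+.5)/4-.5+150)
print(w(c,B(400,395),50))
E
python3 go.py
```

```text
[448.86218956 302.30793677]
t 8.6 pos [431.8 265.8  88.6] yaw 65.32 tilt -0.02,-0.01 j [ 0.32  0.44  1.73 -0.    0.98  0.75] F [-0.6 -0.  -0.4] grip 1.004 0.0
```

View pics/t2.png

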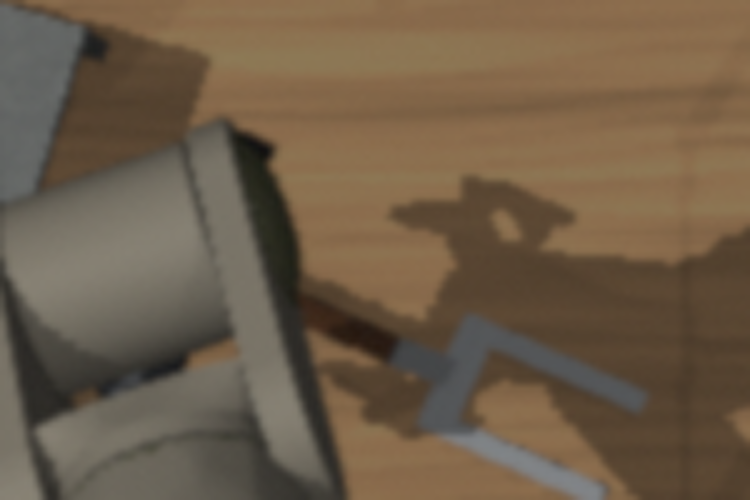

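Run:
```python
from h import *
c=ctrl.capture("top")
A=lambda x,y:((x+.5)/5-.5+165,(y+.5)/5-.5+200)
P=[w(c,A(*p),4) for p in[(643,403),(601,493),(468,315),(419,429)]]
m=(P[0]+P[1])/2;r=(P[2]+P[3])/2;print(P,m,r,np.degrees(np.arctan2(*(m-r)[::-1])),np.linalg.norm(m-r))
f=lambda x,yaw:r+0
d=(m-r)/np.linalg.norm(m-r); print("origin from tips",m-90*d,"from rear",r+20*d,"from end",np.array([448.9,302.3])+190*d)
print("junction handle x-45",w(c,A(392,352),48)+45*d)
```

```text
[array([357.61650152,  39.77920259]), array([309.10121521,  63.83945565]), array([407.64169461, 135.11387131]), array([345.87619035, 162.95407375])] [333.35885836  51.80932912] [376.75894248 149.03397253] -114.05549468047883 106.4715858214974
origin from tips [370.04477358 133.99292617] from rear [368.60651688 130.77095096] from end [371.45195676 128.80129511]
junction handle x-45 [370.66043973 133.38627064]
```

```bash
python3 -m inch '0 0 12 0 0 0;0 0 14 0 0 0;0 0 14 0 0 0;0 0 12 0 0 0;0 0 8 0 0 0;0 0 4 0 0 0;0 0 2 0 0 0;0 0 0 0 0 0;0 0 0 0 0 0;0 0 0 0 0 0' >/dev/null
python3 -m inch '0 0 0 0 0 0;0 0 0 0 0 0;0 0 0 0 0 0;0 0 0 0 0 0;0 0 0 0 0 0;0 0 0 0 0 0;0 0 0 0 0 0;0 0 0 0 0 0;0 0 0 0 0 0;0 0 0 0 0 0' 0 120 >/dev/null
python3 go.py
python3 -m inch '0 0 -2 0 0 0;0 0 -4 0 0 0;0 0 -4 0 0 0;0 0 -4 0 0 0;0 0 -4 0 0 0;0 0 -2 0 0 0;0 0 0 0 0 0;0 0 0 0 0 0;0 0 0 0 0 0;0 0 0 0 0 0' >/dev/null
python3 go.py
```

```text
t 10.3 pos [432.2 266.2  23. ] yaw 65.33 tilt 0.03,0.01 j [ 0.32  0.55  1.77 -0.    0.83  0.75] F [-1.8 -1.   5.2] grip 0.164 117.4
t 11.1 pos [431.9 266.2  42.5] yaw 65.34 tilt -0.02,-0.01 j [0.32 0.51 1.76 0.   0.87 0.75] F [ 0.9  0.2 -1.1] grip 0.167 117.1
```

```bash
python3 -m inch '0 0 0 0 0 -0.3;0 0 0 0 0 -0.5;0 0 0 0 0 -0.5;0 0 0 0 0 -0.5;0 0 0 0 0 -0.5;0 0 0 0 0 -0.5;0 0 0 0 0 -0.5;0 0 0 0 0 -0.4;0 0 0 0 0 -0.2;0 0 0 0 0 0' >/dev/null
python3 go.py 446.4 201 32 88.7
```

```text
t 12.0 pos [431.9 266.2  42.5] yaw 88.76 tilt -0.02,-0.00 j [0.32 0.51 1.76 0.   0.87 0.34] F [-0.1 -0.5 -1.7] grip 0.164 117.0
shift at new yaw [-64.8  16.   10.5] at cur [-64.9  16.   10.5] turn units [-0.003  0.001  0.009]
```

```bash
python3 -m inch '-5 1.6 1 0 0 0;-10 2 1 0 0 0;-14 2 2 0 0 0;-16 2 2 0 0 0;-16 2 2 0 0 0;-16 2 2 0 0 0;-16 2 0.5 0 0 0;-14 1.2 0 0 0 0;-12 0 0 0 0 0;-7 0 0 0 0 0' >/dev/null
python3 -m inch '0 0 0 0 0 0;0 0 0 0 0 0;0 0 0 0 0 0;0 0 0 0 0 0;0 0 0 0 0 0;0 0 0 0 0 0;0 0 0 0 0 0;0 0 0 0 0 0;0 0 0 0 0 0;0 0 0 0 0 0' >/dev/null
python3 go.py 441.9 0.4 26.5 88.7
python3 - <<'E'
from h import *
c=ctrl.capture("top");a=cv2.resize(c["image"][205:275,270:430,::-1],None,fx=5,fy=5,interpolation=cv2.INTER_CUBIC)
c=ctrl.capture("side");b=cv2.resize(c["image"][140:220,225:385,::-1],None,fx=3,fy=3,interpolation=cv2.INTER_CUBIC)
o=np.zeros((590,800,3),np.uint8);o[:350]=a;o[350:,:480]=b;cv2.imwrite("pics/p3.png",o)
E
```

```text
t 13.6 pos [444.  140.   32.2] yaw 88.74 tilt -0.00,0.00 j [0.05 0.46 1.89 0.   0.79 0.07] F [-0.   0.7 -1.8] grip 0.163 117.1
shift at new yaw [-139.6    1.1    5.7] at cur [-139.6    1.     5.7] turn units [-0.    -0.     0.007]
```

View pics/p3.png

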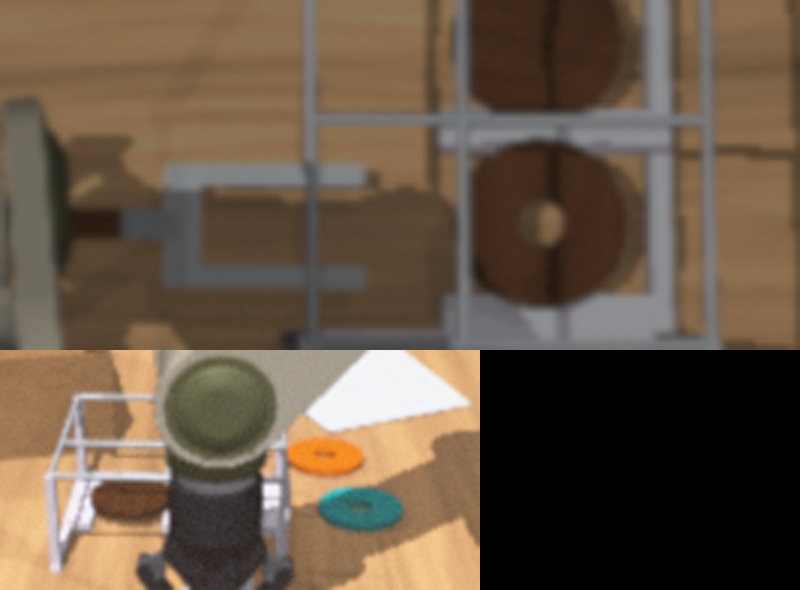

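Top view: the fork centre row is about 226 and the ring bore is centred at about (543,225). The rails' gap is centred at about 223, so the fork needs a shift of roughly 1.5 mm. About 140 mm of travel remains. Lowering and sliding in.

```bash
python3 -m inch '0 0.5 1 0 0 0;0 0.5 2 0 0 0;0 0.5 1.6 0 0 0;0 0 1 0 0 0;-4 0 0 0 0 0;-8 0 0 0 0 0;-8 0 0 0 0 0;-8 0 0 0 0 0;-6 0 0 0 0 0;-4 0 0 0 0 0' 
python3 -m inch '-6 0 0 0 0 0;-8 0 0 0 0 0;-10 0 0 0 0 0;-10 0 0 0 0 0;-10 0 0 0 0 0;-9 0 0 0 0 0;-7 0 0 0 0 0;-4 0 0 0 0 0;-2 0 0 0 0 0;0 0 0 0 0 0' 
python3 go.py 442.5 0.4 26.5 88.7
python3 - <<'E'
from h import *
c=ctrl.capture("top");a=cv2.resize(c["image"][205:275,270:430,::-1],None,fx=5,fy=5,interpolation=cv2.INTER_CUBIC)
c=ctrl.capture("side");b=cv2.resize(c["image"][140:220,225:385,::-1],None,fx=3,fy=3,interpolation=cv2.INTER_CUBIC)
o=np.zeros((590,800,3),np.uint8);o[:350]=a;o[350:,:480]=b;cv2.imwrite("pics/p4.png",o)
E
```

```text
time_s: 14.57
eef_pos: [444.7, 100.8, 26.7]
ee_rot: [0.0, 0.715, 0.699, 0.0]
force: [-0.3, 0.4, -2.6]
grip_width: 0.171
grip_force: 117.1
time_s: 15.4
eef_pos: [443.2, 35.6, 26.6]
ee_rot: [0.0, 0.715, 0.699, 0.0]
force: [0.4, -0.5, -1.6]
grip_width: 0.163
grip_force: 117.1
t 15.4 pos [443.2  35.6  26.6] yaw 88.71 tilt 0.00,0.00 j [-0.18  0.44  1.95  0.    0.75 -0.16] F [ 0.4 -0.5 -1.6] grip 0.163 117.1
shift at new yaw [-35.2   0.1   0.1] at cur [-35.2   0.1   0.1] turn units [ 0.    -0.     0.002]
```

View pics/p4.png

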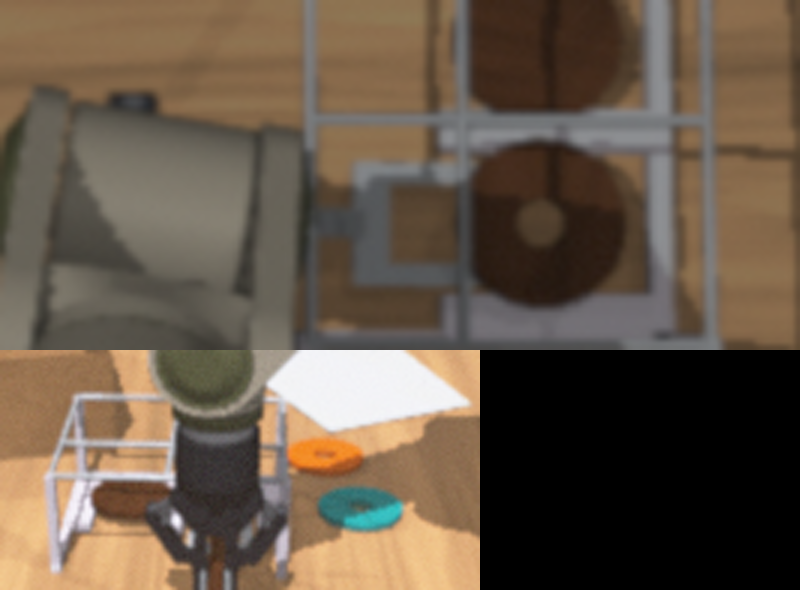

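The fork (rows 160–287, centre 223.5) is aligned with the bore (540,224), and the ring hasn't moved. Last 36 mm in, then a slow lift.

```bash
python3 -m inch '-3 0 0 0 0 0;-5 0 0 0 0 0;-6 0 0 0 0 0;-6 0 0 0 0 0;-6 0 0 0 0 0;-5 0 0 0 0 0;-3 0 0 0 0 0;-2 0 0 0 0 0;0 0 0 0 0 0;0 0 0 0 0 0' 
python3 -m inch '0 0 -1 0 0 0;0 0 -1 0 0 0;0 0 -1 0 0 0;0 0 -1 0 0 0;0 0 -1 0 0 0;0 0 -1 0 0 0;0 0 -1 0 0 0;0 0 -1 0 0 0;0 0 -1 0 0 0;0 0 -1 0 0 0' 
python3 -m inch '0 0 -1 0 0 0;0 0 -1 0 0 0;0 0 -1 0 0 0;0 0 -1 0 0 0;0 0 -1 0 0 0;0 0 -1 0 0 0;0 0 -1 0 0 0;0 0 -1 0 0 0;0 0 0 0 0 0;0 0 0 0 0 0'
python3 - <<'E'
from h import *
print(ctrl.sense()["wrist_torque"])
c=ctrl.capture("top");a=cv2.resize(c["image"][205:275,270:430,::-1],None,fx=5,fy=5,interpolation=cv2.INTER_CUBIC)
c=ctrl.capture("side");b=cv2.resize(c["image"][140:220,225:385,::-1],None,fx=3,fy=3,interpolation=cv2.INTER_CUBIC)
o=np.zeros((590,800,3),np.uint8);o[:350]=a;o[350:,:480]=b;cv2.imwrite("pics/p5.png",o)
E
```

```text
time_s: 16.33
eef_pos: [442.4, -0.1, 26.6]
ee_rot: [-0.0, 0.715, 0.699, -0.0]
force: [-0.2, 0.7, -1.0]
grip_width: 0.164
grip_force: 117.1
time_s: 17.17
eef_pos: [442.4, -0.1, 36.7]
ee_rot: [-0.0, 0.715, 0.699, -0.0]
force: [-0.3, -0.1, -1.1]
grip_width: 0.166
grip_force: 117.1
time_s: 18.0
eef_pos: [442.4, -0.1, 44.6]
ee_rot: [0.0, 0.715, 0.699, 0.0]
force: [-0.5, -0.6, -1.7]
grip_width: 0.164
grip_force: 117.1
[ 0.20631396 -0.0182119  -0.02901651]
```

View pics/p5.png

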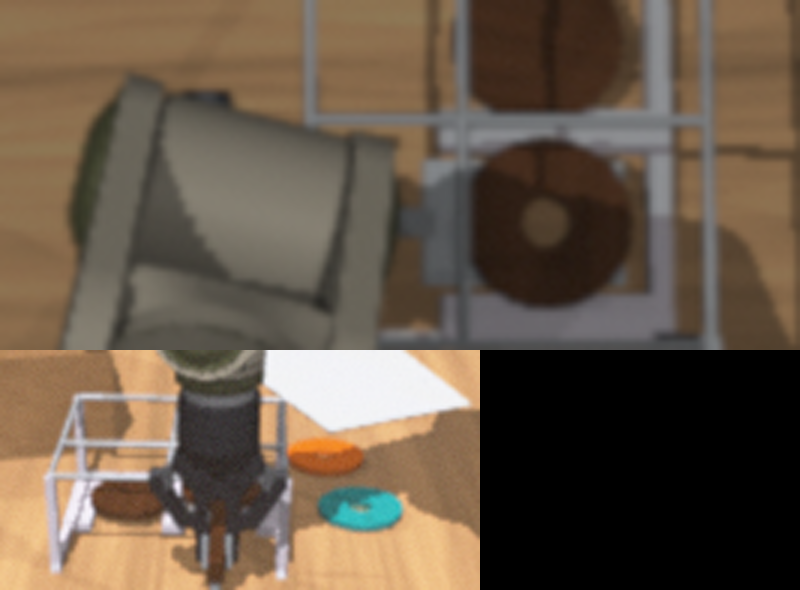

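The ring is lifted: its bore moved outward to (546,223), matching about 16 mm more height. Drawing it out along the rack axis.

```bash
python3 -m inch '2 0 0 0 0 0;5 0 0 0 0 0;8 0 0 0 0 0;11 0 0 0 0 0;14 0 0 0 0 0;16 0 0 0 0 0;18 0 0 0 0 0;18 0 0 0 0 0;18 0 0 0 0 0;18 0 0 0 0 0' 
python3 -m inch '18 0 0 0 0 0;16 0 0 0 0 0;14 0 0 0 0 0;12 0 0 0 0 0;10 0 0 0 0 0;8 0 0 0 0 0;5 0 0 0 0 0;3 0 0 0 0 0;0 0 0 0 0 0;0 0 0 0 0 0' >/dev/null
python3 go.py
python3 - <<'E'
from h import *
print(ctrl.sense()["wrist_torque"])
for n in("top","side"):
    c=ctrl.capture(n);cv2.imwrite(f"pics/o_{n}.png",c["image"][:,:,::-1])
    # dark ring blob near predicted ring
    p=proj(c,[[438.0,20,34]])[0];hsv=cv2.cvtColor(c["image"],cv2.COLOR_RGB2HSV);x,y=p.astype(int)
    m=cv2.inRange(hsv,(0,60,15),(14,255,115));s=m[max(0,y-35):y+35,max(0,x-35):x+35]
    k,l,st,ce=cv2.connectedComponentsWithStats(s);print(n,p,[(st[i].tolist(),(ce[i]+[max(0,x-35),max(0,y-35)]).round(1)) for i in range(1,k) if st[i,4]>60])
E
```

```text
time_s: 18.93
eef_pos: [444.9, 129.5, 44.6]
ee_rot: [-0.0, 0.715, 0.699, 0.0]
force: [1.0, -0.3, -1.9]
grip_width: 0.164
grip_force: 117.2
t 19.8 pos [447.1 213.6  44.6] yaw 88.73 tilt -0.00,-0.00 j [ 0.21  0.49  1.79 -0.    0.86  0.23] F [ 0.3 -0.5 -2.5] grip 0.164 117.2
[ 0.23981614 -0.05508722  0.02040682]
top [300.30964493 250.55206812] [([19, 17, 35, 37, 883], array([300.4, 249.3]))]
side [298.23932123 218.15425265] [([0, 1, 17, 14, 193], array([270.1, 190.2])), ([26, 49, 10, 21, 139], array([294. , 241.9]))]
```

```bash
python3 -m inch '0 0 -2 0 0 0;0 0 -5 0 0 0;0 0 -8 0 0 0;0 0 -11 0 0 0;0 0 -12 0 0 0;0 0 -12 0 0 -0.2;0 0 -12 0 0 -0.4;0 0 -11 0 0 -0.6;0 0 -7 0 0 -0.8;0 0 -4 0 0 -0.8' 
python3 -m inch '0 0 0 0 0 -0.8;0 0 0 0 0 -0.8;0 0 0 0 0 -0.8;0 0 0 0 0 -0.8;0 0 0 0 0 -0.8;0 0 0 0 0 -0.8;0 0 0 0 0 -0.8;0 0 0 0 0 -0.8;0 0 0 0 0 -0.8;0 0 0 0 0 -0.8' >/dev/null
python3 -m inch '0 0 0 0 0 -0.8;0 0 0 0 0 -0.8;0 0 0 0 0 -0.8;0 0 0 0 0 -0.7;0 0 0 0 0 -0.6;0 0 0 0 0 -0.4;0 0 0 0 0 -0.25;0 0 0 0 0 -0.1;0 0 0 0 0 0;0 0 0 0 0 0' >/dev/null
python3 go.py 467.7 121.4 128 180
python3 - <<'E'
from h import *
print(ctrl.sense()["wrist_torque"])
p0=ctrl.sense()["eef_pos"]
c=ctrl.capture("top");cv2.imwrite("pics/o2_top.png",c["image"][:,:,::-1])
p=proj(c,[[p0[0]+194,p0[1],118]])[0];x,y=p.astype(int);hsv=cv2.cvtColor(c["image"],cv2.COLOR_RGB2HSV)
m=cv2.inRange(hsv,(0,60,15),(14,255,115));s=m[max(0,y-35):y+35,x-35:x+35]
k,l,st,ce=cv2.connectedComponentsWithStats(s);print(p,[(st[i].tolist(),(ce[i]+[x-35,max(0,y-35)]).round(1)) for i in range(1,k) if st[i,4]>60])
E
```

```text
time_s: 20.7
eef_pos: [447.5, 213.9, 130.4]
ee_rot: [0.001, 0.603, 0.797, 0.001]
force: [0.3, -0.1, -2.2]
grip_width: 0.166
grip_force: 117.2
t 22.4 pos [447.1 213.8 128.9] yaw -179.81 tilt 0.01,-0.00 j [ 0.21  0.36  1.72 -0.    1.06 -1.36] F [-0.1  0.1 -2.5] grip 0.167 117.2
shift at new yaw [-20.6 -92.4   0.9] at cur [-20.3 -92.5   0.9] turn units [-0.     0.001  0.032]
[ 0.01287981  0.24509331 -0.04239749]
[224.65062028 171.95895392] [([18, 19, 36, 37, 950], array([224.6, 173. ]))]
```

```bash
cat > fit.py <<'E'
from h import *
from scipy.optimize import minimize
def disk(cx,cy,z,r):
    a=np.linspace(0,2*np.pi,90); return np.c_[cx+r*np.cos(a),cy+r*np.sin(a),np.full(90,z)]
def sil(c,x,y,r,z0,z1,S=8):
    P=np.r_[proj(c,disk(x,y,z0,r)),proj(c,disk(x,y,z1,r))]
    h=cv2.convexHull(np.float32((P+.5)*S-.5)); im=np.zeros((420*S,560*S),np.uint8)
    cv2.fillPoly(im,[np.int32(np.round(h))],255); return cv2.resize(im,(560,420),interpolation=cv2.INTER_AREA)/255.
def bb(m):  # hull centroid of a mask
    cs=cv2.findContours(m,cv2.RETR_EXTERNAL,cv2.CHAIN_APPROX_NONE)[0]; k=max(cs,key=cv2.contourArea); h=cv2.convexHull(k)
    f=np.zeros_like(m);cv2.fillPoly(f,[h],255);return f/255.
def fit(c,mask,x,y,r,z0,z1):
    M=bb(mask); cen=lambda q:np.array([(q.sum(0)*np.arange(560)).sum(),(q.sum(1)*np.arange(420)).sum()])/q.sum()
    t=cen(M); p=np.array([x,y],float)
    for _ in range(4):
        s=sil(c,*p,r,z0,z1); e=t-cen(s)
        J=(proj(c,[[p[0]+1,p[1],z1],[p[0],p[1]+1,z1]])-proj(c,[[p[0],p[1],z1]])).T
        p=p+np.linalg.solve(J,e)
    return p.round(1),round(M.sum()/s.sum(),3)
def near(c,m,x,y,z,R=30):
    u,v=proj(c,[[x,y,z]])[0].astype(int);o=np.zeros_like(m);v0=max(0,v-R);o[v0:v+R,u-R:u+R]=m[v0:v+R,u-R:u+R];return o
E
python3 - <<'E'
from fit import *
c=ctrl.capture("top")
ring=lambda im,x,y,z:near(c,cv2.inRange(cv2.cvtColor(im,cv2.COLOR_RGB2HSV),(0,60,15),(14,255,115)),x,y,z)
im=cv2.imread("pics/top0.png")[:,:,::-1].copy()
hsv=cv2.cvtColor(im,cv2.COLOR_RGB2HSV)
print(hsv[170,250:276].tolist())
for n,x,y in(("ring0",437,-193),("disc0",539,-196)): print(n,fit(c,ring(im,x,y,22),x,y,47,12,22))
for V in(70,80,90):
    m=near(c,cv2.inRange(hsv,(0,0,0),(180,70,V)),661,121,10,22)
    print("post",V,fit(c,m,661,121,40,0,10))
s=ctrl.sense()["eef_pos"]
print("ring now",s,fit(c,ring(c["image"],s[0]+194,s[1],118),s[0]+194,s[1],47,110,120))
E
```

```text
[[120, 17, 59], [120, 13, 58], [113, 17, 59], [110, 13, 58], [110, 11, 71], [113, 10, 102], [102, 11, 119], [102, 11, 118], [105, 10, 99], [110, 10, 73], [120, 10, 51], [120, 12, 44], [105, 12, 44], [120, 10, 52], [110, 11, 69], [105, 13, 80], [105, 13, 79], [110, 12, 66], [110, 16, 49], [120, 19, 41], [120, 19, 41], [120, 19, 41], [100, 19, 40], [120, 13, 39], [0, 0, 39], [12, 49, 52]]
ring0 (array([ 438. , -196.8]), np.float64(0.971))
disc0 (array([ 540.6, -197.9]), np.float64(0.894))
post 70 (array([662.5, 121.3]), np.float64(0.921))
post 80 (array([663.1, 121.7]), np.float64(0.942))
post 90 (array([663.3, 121.7]), np.float64(0.95))
ring now [447.0806752  213.81470152 128.77217079] (array([639.1, 214.3]), np.float64(0.978))
```

```bash
python3 -m inch '-1 -3 0 0 0 0;-2 -7 0 0 0 0;-3 -11 0 0 0 0;-3.5 -14 0 0 0 0;-4 -16 0 0 0 0;-4 -15 0 0 0 0;-3 -12 0 0 0 0;-2 -8 0 0 0 0;-1 -5 0 0 0 0;0 -2 0 0 0 0.03' 
python3 -m inch '0 0 0 0 0 0;0 0 0 0 0 0;0 0 0 0 0 0;0 0 0 0 0 0;0 0 0 0 0 0;0 0 0 0 0 0;0 0 0 0 0 0;0 0 0 0 0 0;0 0 0 0 0 0;0 0 0 0 0 0'>/dev/null
python3 go.py
python3 - <<'E'
from fit import *
s=ctrl.sense()["eef_pos"]
for n in("top","side"):
    c=ctrl.capture(n);im=c["image"];cv2.imwrite(f"pics/o3_{n}.png",im[:,:,::-1])
    m=near(c,cv2.inRange(cv2.cvtColor(im,cv2.COLOR_RGB2HSV),(0,60,15),(14,255,115)),s[0]+192,s[1],115,36)
    try: print(n,fit(c,m,s[0]+192,s[1],47,110,120))
    except Exception as e: print(n,e)
    u,v=proj(c,[[s[0]+192,s[1],115]])[0].astype(int); cv2.imwrite(f"pics/o3c_{n}.png",cv2.resize(im[v-35:v+60,u-50:u+50,::-1] if v>35 else im[0:95,u-50:u+50,::-1],None,fx=4,fy=4,interpolation=cv2.INTER_CUBIC))
a=cv2.imread("pics/o3c_top.png");b=cv2.imread("pics/o3c_side.png");cv2.imwrite("pics/o3c.png",np.hstack([a,b]))
E
```

```text
time_s: 23.3
eef_pos: [471.2, 120.0, 128.6]
ee_rot: [-0.0, 0.0, 1.0, -0.0]
force: [-0.1, 0.3, -1.8]
grip_width: 0.16
grip_force: 117.2
t 24.1 pos [471.  120.9 128.6] yaw -179.94 tilt -0.00,0.00 j [ 0.01  0.34  1.75  0.    1.05 -1.56] F [ 0.2  1.1 -3.3] grip 0.163 117.2
top (array([663.4, 119.4]), np.float64(1.007))
side (array([660.9, 124.6]), np.float64(0.789))
```

View pics/o3c.png

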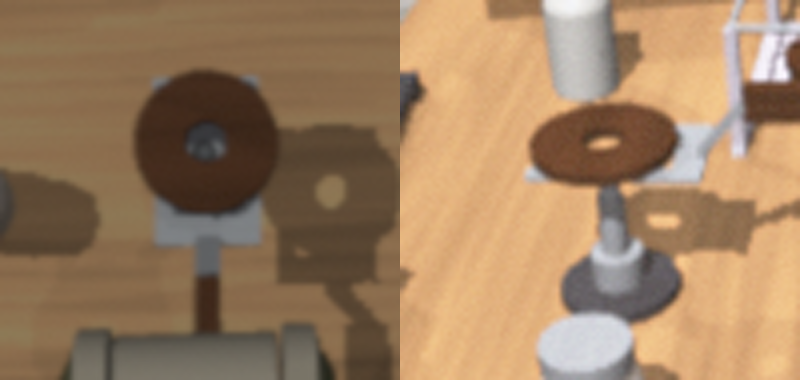

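The ring hangs over the post. The tip is visible inside the bore at top crop (206,145), and in the side crop the post's axis extended upward meets the bore at (603,143). Lowering past the taper and checking.

```bash
python3 -m inch '0 0 2 0 0 0;0 0 3 0 0 0;0 0 4 0 0 0;0 0 4 0 0 0;0 0 4 0 0 0;0 0 4 0 0 0;0 0 4 0 0 0;0 0 4 0 0 0;0 0 4 0 0 0;0 0 3 0 0 0'
python3 - <<'E'
from fit import *
s=ctrl.sense(); print(s["wrist_torque"]);s=s["eef_pos"]; z=s[2]-22.6+4; print(s,z)
for n in("top","side"):
    c=ctrl.capture(n);im=c["image"]
    m=near(c,cv2.inRange(cv2.cvtColor(im,cv2.COLOR_RGB2HSV),(0,60,15),(14,255,115)),s[0]+192,s[1],z+5,26)
    cv2.imwrite(f"pics/d_{n}.png",im[:,:,::-1])
    print(n,fit(c,m,s[0]+192,s[1],47,z,z+10),fit(c,m,s[0]+192,s[1],47,z+8,z+18))
    # bright steel inside bore vs bore
    u,v=proj(c,[[s[0]+192,s[1],z+10]])[0].round().astype(int)
    if n=="top": print(u,v,"\n",im[v-8:v+9,u-8:u+9].mean(2).astype(int))
E
```

```text
time_s: 25.07
eef_pos: [470.9, 120.9, 92.1]
ee_rot: [-0.0, -0.0, 1.0, 0.0]
force: [-0.2, -0.2, -2.4]
grip_width: 0.167
grip_force: 117.2
[-0.01363186  0.26049936 -0.00507093]
[470.90495652 120.92987067  92.08101492] 73.48101492060692
top (array([663.4, 118.8]), np.float64(1.032)) (array([661.9, 118.7]), np.float64(1.02))
261 165 
 [[ 46  45  44  45  43  43  43  42  43  43  42  42  44  43  43  43  43]
 [ 46  46  45  45  42  42  43  43  41  42  41  41  42  43  42  42  43]
 [ 45  45  46  45  46  44  44  44  42  43  42  43  42  44  43  43  42]
 [ 46  46  46  44  46  44  44  43  41  41  42  41  41  42  42  42  42]
 [ 45  45  45  45  43  42  38  39  39  40  40  39  39  41  41  41  42]
 [ 44  44  44  43  42  38  42  50  52  53  52  47  40  38  40  39  40]
 [ 43  42  41  41  40  46  59  70  71  64  63  60  48  42  41  40  40]
 [ 43  42  43  44  53  66  85 100 101  82  69  68  58  50  44  43  41]
 [ 43  43  43  47  63  81 102 117 117  94  71  67  67  60  49  44  42]
 [ 45  44  46  48  64  82 102 116 113  90  66  65  68  62  51  44  43]
 [ 44  45  46  48  60  74  86  91  85  68  57  61  66  58  49  46  45]
 [ 44  44  44  48  54  60  65  65  59  52  49  57  63  57  48  45  47]
 [ 45  46  46  47  47  46  47  48  47  44  45  53  55  51  47  45  46]
 [ 47  46  46  47  47  44  40  43  43  44  45  48  48  47  45  46  47]
 [ 48  46  47  47  47  46  46  45  47  47  46  46  47  48  47  48  47]
 [ 47  46  46  46  47  46  47  46  46  47  47  47  46  48  46  47  46]
 [ 48  47  46  47  47  46  47  46  45  47  47  46  47  46  45  46  45]]
side (array([660.2, 125.9]), np.float64(0.834)) (array([656.8, 138.4]), np.float64(0.81))
```

Fit and bore pixels agree: the bore centre (u about 261.9) sits about 3–4 mm to −y of the shaft (u about 260.4). Shifting +2.5 mm in y and remeasuring.

```bash
python3 -m inch '0 0.5 0 0 0 0;0 0.5 0 0 0 0;0 0.5 0 0 0 0;0 0.5 0 0 0 0;0 0.5 0 0 0 0;0 0 0 0 0 0;0 0 0 0 0 0;0 0 0 0 0 0;0 0 0 0 0 0;0 0 0 0 0 0'
cat > chk.py <<'E'
from fit import *
s=ctrl.sense()["eef_pos"]; z=s[2]-22.6+4
c=ctrl.capture("top");im=c["image"]
m=near(c,cv2.inRange(cv2.cvtColor(im,cv2.COLOR_RGB2HSV),(0,60,15),(14,255,115)),663,121,z+5,26)
print("ring fit",fit(c,m,663,121,47,z,z+10))
u,v=proj(c,[[663,121,z+10]])[0].round().astype(int); print(u,v,"\n",im[v-7:v+8,u-8:u+9].mean(2).astype(int))
E
python3 chk.py
```

```text
time_s: 26.0
eef_pos: [471.0, 123.5, 92.6]
ee_rot: [0.0, -0.001, 1.0, 0.0]
force: [0.0, 0.9, -2.4]
grip_width: 0.167
grip_force: 117.2
ring fit (array([663.5, 121.5]), np.float64(1.026))
261 165 
 [[ 45  45  43  44  44  43  42  40  43  42  42  42  42  43  42  43  43]
 [ 46  46  45  45  44  45  44  45  42  42  42  41  42  43  42  43  44]
 [ 45  46  47  47  45  44  43  42  41  41  41  42  41  42  42  43  42]
 [ 45  45  46  44  44  39  39  40  40  41  40  40  41  41  41  41  42]
 [ 44  44  43  40  41  42  50  54  54  52  47  43  40  40  41  40  39]
 [ 42  41  41  41  51  57  64  71  71  63  59  54  46  40  41  41  39]
 [ 44  42  43  51  62  74  87 100 101  81  67  66  56  47  41  41  42]
 [ 44  43  46  60  70  83 103 118 117  94  70  66  60  51  46  42  40]
 [ 45  44  52  68  73  84 102 116 113  90  67  63  62  53  46  44  43]
 [ 44  45  52  66  71  76  85  91  85  67  56  56  55  49  45  45  45]
 [ 44  46  49  58  64  65  66  66  60  52  49  50  50  47  46  46  46]
 [ 47  47  48  50  53  50  52  49  46  43  45  47  47  45  46  47  46]
 [ 45  46  45  47  47  44  43  40  40  44  45  46  46  47  46  48  47]
 [ 46  46  47  47  46  46  44  44  44  46  46  47  47  47  48  47  47]
 [ 47  47  48  48  47  48  47  47  47  48  45  48  46  47  46  47  47]]
```

```bash
python3 -m inch '0 0 2 0 0 0;0 0 3 0 0 0;0 0 3 0 0 0;0 0 3 0 0 0;0 0 3 0 0 0;0 0 3 0 0 0;0 0 3 0 0 0;0 0 3 0 0 0;0 0 3 0 0 0;0 0 3 0 0 0' 
python3 go.py
python3 -m inch '0 0 2 0 0 0;0 0 2 0 0 0;0 0 2 0 0 0;0 0 2 0 0 0;0 0 2 0 0 0;0 0 2 0 0 0;0 0 2 0 0 0;0 0 2 0 0 0;0 0 2 0 0 0;0 0 1 0 0 0' 
python3 -c "
from h import *;print(ctrl.sense()['wrist_torque'])"
python3 - <<'E'
from fit import *
for n in("top","side"):
    c=ctrl.capture(n);im=c["image"];cv2.imwrite(f"pics/e_{n}.png",im[:,:,::-1])
    m=near(c,cv2.inRange(cv2.cvtColor(im,cv2.COLOR_RGB2HSV),(0,60,15),(14,255,115)),663,121,39,26)
    for z in(24,34,44): print(n,z,fit(c,m,663,121,47,z,z+10))
E
```

```text
time_s: 26.88
eef_pos: [471.0, 123.4, 63.3]
ee_rot: [0.0, -0.001, 1.0, 0.0]
force: [-0.3, -0.1, -1.8]
grip_width: 0.17
grip_force: 117.2
t 26.9 pos [471.  123.4  63.3] yaw -179.94 tilt 0.00,0.00 j [ 0.02  0.44  1.81 -0.    0.89 -1.56] F [-0.3 -0.1 -1.8] grip 0.170 117.2
time_s: 27.72
eef_pos: [470.9, 123.4, 44.3]
ee_rot: [-0.0, -0.001, 1.0, -0.0]
force: [-0.5, 1.1, -0.8]
grip_width: 0.165
grip_force: 117.2
[0.03295009 0.10154775 0.05991109]
top 24 (array([664.6, 120.2]), np.float64(1.098))
top 34 (array([662.8, 120. ]), np.float64(1.081))
top 44 (array([660.9, 119.8]), np.float64(1.066))
side 24 (array([664.5, 111.8]), np.float64(0.888))
side 34 (array([660.6, 126.3]), np.float64(0.858))
side 44 (array([656.6, 141. ]), np.float64(0.827))
```

```bash
python3 -m inch '0 0 -0.5 0 0 0;0 0 -0.5 0 0 0;0 0 -0.5 0 0 0;0 0 -0.5 0 0 0;0 0 0 0 0 0;0 0 0 0 0 0;0 0 0 0 0 0;0 0 0 0 0 0;0 0 0 0 0 0;0 0 0 0 0 0' >/dev/null
python3 - <<'E'
from h import *
F=[];T=[]
for i in range(8):
    ctrl.capture("side"); s=ctrl.sense();F.append(s["force"]);T.append(s["wrist_torque"])
print(s["eef_pos"],np.mean(F,0),np.mean(T,0),np.std(T,0))
E
```

```text
[471.0014448  123.4585434   46.59199319] [-0.35078486  0.24789218 -1.87295696] [0.01126731 0.13524033 0.01253553] [0.02902216 0.02527019 0.04408024]
```

Force (−1.9 N) and torque (0.13 N·m) match the fork alone, so the ring is resting on the collar. Drawing the fork out straight back.

```bash
python3 -m inch '2 0 0 0 0 0;3 0 0 0 0 0;4 0 0 0 0 0;5 0 0 0 0 0;6 0 0 0 0 0;6 0 0 0 0 0;6 0 0 0 0 0;6 0 0 0 0 0;6 0 0 0 0 0;6 0 0 0 0 0' 
python3 -m inch '8 0 0 0 0 0;10 0 0 0 0 0;10 0 0 0 0 0;10 0 0 0 0 0;10 0 0 0 0 0;8 0 0 0 0 0;6 0 0 0 0 0;4 0 0 0 0 0;2 0 0 0 0 0;0 0 0 0 0 0' 
python3 go.py
python3 - <<'E'
from fit import *
for n in("top","side"):
    c=ctrl.capture(n);im=c["image"];cv2.imwrite(f"pics/f_{n}.png",im[:,:,::-1])
    m=near(c,cv2.inRange(cv2.cvtColor(im,cv2.COLOR_RGB2HSV),(0,60,15),(14,255,115)),663,121,39,26)
    print(n,fit(c,m,663,121,47,34,44))
E
```

```text
time_s: 29.88
eef_pos: [420.4, 123.4, 46.7]
ee_rot: [0.0, -0.001, 1.0, 0.0]
force: [0.5, -0.4, -1.9]
grip_width: 0.164
grip_force: 117.2
time_s: 30.72
eef_pos: [352.9, 123.3, 46.7]
ee_rot: [0.0, -0.0, 1.0, 0.0]
force: [0.6, -0.3, -1.1]
grip_width: 0.17
grip_force: 117.2
t 30.7 pos [352.9 123.3  46.7] yaw -179.94 tilt 0.01,0.00 j [ 0.02  0.27  2.14  0.    0.73 -1.55] F [ 0.6 -0.3 -1.1] grip 0.170 117.2
top (array([663.5, 121.3]), np.float64(1.027))
side (array([655.2, 133.5]), np.float64(0.953))
```

```bash
python3 -m inch '0 0 3 0 0 0;0 0 4 0 0 0;0 0 4 0 0 0;0 0 4 0 0 0;0 0 3 0 0 0;0 0 2 0 0 0;0 0 1.5 0 0 0;0 0 1 0 0 0;0 0 1 0 0 0;0 0 0 0 0 0' 
python3 -m inch '0 0 0.3 0 0 0;0 0 0.3 0 0 0;0 0 0 0 0 0;0 0 0 0 0 0;0 0 0 0 0 0;0 0 0 0 0 0;0 0 0 0 0 0;0 0 0 0 0 0;0 0 0 0 0 0;0 0 0 0 0 0'
python3 - <<'E'
from fit import *
for n in("top","side"):
    c=ctrl.capture(n);im=c["image"]
    m=near(c,cv2.inRange(cv2.cvtColor(im,cv2.COLOR_RGB2HSV),(0,60,15),(14,255,115)),663,121,39,26)
    S=sil(c,663,121.4,47,34,44); M=bb(m); rng=lambda q:(np.where(q.max(0)>.5)[0][[0,-1]],np.where(q.max(1)>.5)[0][[0,-1]])
    print(n,"meas",rng(M),"model",rng(S),"tilted? IoU",(M*S).sum()/np.maximum(M,S).sum())
    if n=="side":
        r,cc=rng(S)[1],rng(S)[0]
        for v in range(r[0]-3,r[1]+4): print("".join("#" if m[v,u] else "." for u in range(cc[0]-4,cc[1]+5)), "".join("#" if S[v,u]>.5 else "." for u in range(cc[0]-4,cc[1]+5)))
E
```

```text
time_s: 31.65
eef_pos: [353.0, 123.3, 23.1]
ee_rot: [0.0, -0.001, 1.0, -0.0]
force: [-0.2, 0.5, -0.7]
grip_width: 0.168
grip_force: 117.8
time_s: 32.48
eef_pos: [353.1, 123.4, 23.0]
ee_rot: [0.0, -0.001, 1.0, -0.0]
force: [-3.4, -0.7, 7.5]
grip_width: 0.161
grip_force: 119.1
top meas (array([244, 278]), array([152, 186])) model (array([244, 278]), array([151, 186])) tilted? IoU 0.9574751122545181
side meas (array([196, 230]), array([226, 251])) model (array([195, 230]), array([224, 247])) tilted? IoU 0.7075023121154851
............................................ ............................................
............................................ ............................................
............................................ ............................................
............................................ .......................###..................
............................................ .................###############............
........................####................ ..............#####################.........
........................#####..#...
[... 1424 characters left out ...]
.......#########..#...... ......#############################.........
.........#############.##########....#...... .......##########################...........
.........########################....##..... .........######################.............
..........####################........#..... ...........#################................
..............########..........#....#...... ................#######.....................
....................................##...... ............................................
....................................#....... ............................................
.........#.........................#........ ............................................
```

```bash
python3 -m inch '0 0 0 0 0 0;0 0 0 0 0 0;0 0 0 0 0 0;0 0 0 0 0 0;0 0 0 0 0 0;0 0 0 0 0 0;0 0 -4 0 0 0;0 0 -10 0 0 0;0 0 -16 0 0 0;0 0 -16 0 0 0' 1
python3 -m inch '0 0 -16 0 0 0;0 0 -16 0 0 0;0 0 -16 0 0 0;0 0 -16 0 0 0;0 0 -16 0 0 0;0 0 -10 0 0 0;0 0 -5 0 0 0;0 0 0 0 0 0;0 0 0 0 0 0;0 0 0 0 0 0'
python3 - <<'E'
from fit import *
c=ctrl.capture("top");im=c["image"];h=cv2.cvtColor(im,cv2.COLOR_RGB2HSV)
m=near(c,cv2.inRange(h,(0,60,15),(14,255,115)),663,121,39,26);print("ring",fit(c,m,663,121,47,34,44))
# fork: grey mask vs model tines (fork origin TCP+149, yaw 0)
F=lambda z,dz:proj(c,frame((502,123.4),0,[[90,34,z],[90,-34,z],[-20,-34,z],[-20,34,z]]))
P=F(4,0);S=np.zeros((420,560),np.uint8);cv2.fillPoly(S,[np.int32(P.round())],255)
g=cv2.inRange(h,(0,0,40),(180,60,255));u,v=P.mean(0).astype(int);n=np.zeros_like(g);n[v-26:v+26,u-20:u+20]=g[v-26:v+26,u-20:u+20]
print(P.round(1));print("\n".join("".join("#" if n[y,x] else "." for x in range(u-20,u+20)) for y in range(v-26,v+26)))
E
```

```text
time_s: 33.42
eef_pos: [352.7, 123.3, 69.1]
ee_rot: [-0.0, -0.0, 1.0, -0.0]
force: [0.5, -0.5, 0.9]
grip_width: 0.998
grip_force: 0.0
time_s: 34.25
eef_pos: [352.6, 123.3, 162.9]
ee_rot: [-0.001, -0.0, 1.0, -0.0]
force: [0.4, 1.2, -0.1]
grip_width: 0.995
grip_force: 0.0
ring (array([663.5, 120.9]), np.float64(1.053))
[[249.1 196.3]
 [273.6 195.8]
 [274.3 235.3]
 [249.7 235.8]]
........................................
........................................
........................................
........................................
........................................
........................................
........................................
........................................
...........##................####.......
.........#####...............#####......
.........#####...............#####......
.........#####...............#####......
.........#####...............#####......
.........#####...............#####......
.........#####...............#####......
.........#####...............#####......
.........#####...............#####......
.........#####.........
[... 711 characters left out ...]
...
.........#####...............######.....
.........#####...............######.....
.........#####...............######.....
.........#####...............#####......
.........#####...............#####......
.........######.............######......
.........#########################......
.........#########################......
.........#########################......
.........##########################.....
.........##########################.....
.........##########################.....
.........#########################......
..............##############............
...................######...............
...................######...............
...................######...............
```

The fork lies where it was laid, its outline matching the flat model, and the ring is centred on the post within about 1 mm. Handing in.

```bash
python3 -c "
from rig import ctrl;print(ctrl.finish_job())"
```

```text
the job is handed in; nothing more can be done
None
```

I handed the job in at about 34 s on the robot clock. By my camera measurements the ring sits on the post's collar within about 1 mm of centre, and the fork is laid flat on the bench, let go and clear of it. The hand-in returned no verdict.

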